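Proof-load the soldered loop of a medal on the spring pull tester and hold the load

TASK

Proof-load the soldered loop of the silver medal that is clamped on the spring pull tester: take the brass pull pin out of the wooden stand (not the steel one, which would mark silver) and put it well down through the loop. With the pin alone, not touching the carriage or the medal with the gripper, pull the sprung carriage straight out until its red pointer stands level with the green index, and do not overshoot the index by a centimetre. Finish while still holding it there: the gripper keeps the upright pin and the load, and nothing else on the table has been disturbed.

Things in the scene. Friction and masses are not known exactly. Their poses are not given: they have to be found in the camera images.
- pull_tester: Fixed bench pull tester: dark base plate 200 x 100 mm, top at z 12 mm; two guide rods, two front pillars (tops z 46 mm, at x -80, y +-24, 35 mm free between), brass spring barrel, rear block (top z 52 mm). Origin: on the table under the carriage's home. Its -x is the pull-out direction; +y the side of the white scale (top z 51 mm, y 37 to 48); z up.
- carriage: Sprung aluminium carriage with the silver medal, 48 mm across, clamped flat on it (thumb nuts 12 mm behind the medal's centre reach z 73 mm). Slides only along the tester's -x, 0 to 55 mm; the spring draws it back with about 2 N at home plus 140 N/m, 6 to 8 N at the index. Origin and axes are the tester's while home.
- loop (a point): Centre of the hole of the medal's soldered loop: a flat, level silver ring, hole 12 mm across with vertical axis, 22 mm outside, 5 mm thick, mid-plane 54 mm above the table, 37 mm in front (-x) of the medal's centre. Below it is only the base plate, top z 12 mm. Moves with the carriage; axes as the tester's.
- pointer (a point): Tip of the red pointer that stands out from the carriage over the white scale; moves with the carriage; axes as the tester's.
- index_line (a point): Reading edge of the small green index clamped to the scale rail, 25 to 42 mm out from the pointer's home along the tester's -x; axes as the tester's. The load is right when pointer and index_line have the same x in the tester's frame.
- pin_stand: Fixed wooden block 46 x 120 x 34 mm with two upright bores (9.5 mm wide, 26 mm deep) at y -36 and +36 mm. Origin: centre of its underside.
- brass_pin: Brass pull pin, 88 mm long, 0.07 to 0.13 kg, standing upright in one of the two bores of the stand, tip at z 8 mm. Origin: at its lower tip; z runs up its axis. Shank 8 mm thick with a rounded tip, from 0 to 36 mm; collar 20 mm across from 36 to 40 mm; round grip 16 mm across from 40 to 88 mm. Round, so any yaw grips it alike.
- steel_pin: Dark steel pull pin of the same shape and size in the other bore; leave it there.
- pliers_red: Small pliers with red grips, 54 x 110 x 10 mm, lying on the table, origin at the underside's centre; a bystander.
- polish_disc_2: Pale stone disc 62 mm across with an upright brass spindle, 27 mm high, origin at the underside's centre; a bystander.
- bead_tray: Clear little tray with beads, 36 x 56 x 9 mm, origin at the underside's centre; a bystander.

How it is judged:
On the way, in this order (a step that is already met when the one before it is completed fails the run):
1. the brass pin, held in the gripper, stands down through the loop (z of brass_pin in the frame of loop below -0.012 m and horizontal distance between brass_pin and loop below 0.012 m and contact force between the fingers and brass_pin above 1 N), for 0.2 s.
2. the carriage is pulled out by the pin and its pointer stands at the index (x of pointer in the frame of index_line between -0.005 and 0.005 m and contact force between brass_pin and carriage above 2 N), for 0.5 s.
At the end, for the whole second after the job is handed in: For the last second the gripper holds the brass pin (over 1 N), within 0.4 rad of upright, tip 12 mm or more below the loop's mid-plane and within 12 mm of its centre; the pin alone carries the load (over 2 N; robot on carriage under 1 N); the pointer rests within 5 mm of the index (all of step 1 and all of step 2 and linear speed of carriage below 0.01 m/s and angle between brass_pin's own z axis and vertical below 0.4 rad and contact force between each of the arm, the fingers and carriage below 1 N); the arm keeps its last pose, push and grip.
It fails at once if the pointer is pulled 10 mm past the index (the loop is overloaded) (x of pointer in the frame of index_line below -0.01 m).
It fails at once if the gripper pushes on the carriage or the medal (contact force between any of the fingers, the arm and carriage above 3 N).
It fails at once if the steel pin is taken or knocked out of place (distance of steel_pin from where it was at the start of the episode above 0.015 m).
It fails at once if a bystander is shoved about (distance of any of pliers_red, polish_disc_2, bead_tray from where it was at the start of the episode above 0.02 m).
It also fails if it takes over 54 s, if anything falls off the work surface, if the arm or the gripper's body presses on something with over 40 N, if the wrist force passes 120 N, or if a joint passes its speed limit or range.

ROBOT

A 7-joint arm with a two-finger parallel gripper is mounted at the origin on a cart in front of the work surface, level with it; the furniture and walls round the work are solid. World frame = base frame: x ahead of the robot, y to its left, z up, the work surface at z = 0. Lengths are in m, angles in rad, forces in N, time in s.
With the tool pointing down it reaches from about 0.425 to 1.025 m from the base axis. Payload 3.6 kg.
Tool frame: the origin (TCP) lies midway between the tips of the shut fingers; the grasp point (between the pads) lies 19 mm behind it; z points along the fingers, y is the line along which they close (so a half turn about z gives the same grasp; the last joint's range is limited). The gripper opens to 85 mm and grips with 20 to 120 N. Pads are 22 mm wide; open, the fingers measure 114 mm over their backs; the gripper's body (76 mm by 85 mm) begins 54 mm behind the grasp point. The pads swing forward as they close: fully open they stand 13 mm farther back than shut.
Start: joints at [1.099, 0.591, 0.048, 1.609, -0.033, 0.943, -0.034], TCP at [0.267, -0.674, 0.231] pointing down, gripper open.
Joint ranges: [-2.69, 2.69], [-0.47, 2.24], [-1.27, 1.36], [0.19, 2.51], [-1.53, 4.68], [0.08, 2.07], [-3.09, 3.09]. Speed limits (rad/s): [2.57, 2.57, 3.14, 3.14, 3.14, 3.14, 3.14].

INTERFACE

Orientations are given as a 3x3 rotation matrix whose columns are the frame's x, y, z axes.
In Python, from cell import bot, optics gives the robot as it stands.
- The arm moves only by the tool send_rows, never from a script. Its arguments are lists of equal length, an entry for each row: "travel": the shift along the tool's x, y, z in cm, a list of three; "angular": the turn, a rotation vector about the tool's x, y, z in rad, a list of three; "fingers": the finger opening in cm, from 0 to 8.54. In form: {"travel": [[tx, ty, tz], ...], "angular": [[wx, wy, wz], ...], "fingers": [fingers, ...]}. A call has 1 to 10 rows; each row shifts and turns the commanded pose from where the row before left it, along the tool's axes as they then stand; what a row does not reach is not made up. A row lasts 1/10 s, in which the tool goes at most 50 mm and 8.59 degrees, less where a joint would pass 70% of its speed; a pose out of reach is approached as far as the arm can. A call with a gripper value outside its range is refused whole. The fingers move at their own pace and stop on an object; "grip_force" is the grip in N (left out, the last holds). Time passes only in rows, so rows that do not move let the fingers close. It gives the time, the measured TCP pose, the force, the opening and the grip force at its end, in the units of the state.
- bot.state(): the state, without advancing time (a new reading comes with each control period).
- optics.camera(name): name is "side" or "top" or "wrist"; returns a dict with "img" (400x640x3 uint8, red, green, blue), "vfov" (degrees; the focal length in pixels is half the picture's height over the tangent of half this angle, whatever the lens; pixels are square), "cx", "cy" (the principal point, pixels), "world_to_cam" (4x4, takes a point from world to camera coordinates). Camera axes: x right, y down, z forward; pixel columns grow to the right and rows downward; lengths in m; the calibration is good to about 2 mm. A picture is of the moment at which its call begins. There is no depth.
- bot.finish_job(): hands the job in; it is judged then, once.
The state is a dict: "clock": time; "joints": joint angles; "qvel": joint speeds; "tau": joint torques, N m; "tcp_pos": TCP position; "tool_rot": TCP orientation; "force": force on the tool from outside, world axes, zero at the start; "torque": the same for the moment, N m; "opening": finger opening in m; "grip_force": force on a finger pad.
Only numpy, scipy, OpenCV 4.12 (cv2) and the standard library are available. Lean on these libraries where they do the work, as an engineer would, in place of code of your own. Each camera call takes 0.05 s, during which the arm holds its last target. There are 200 camera calls.

## Working session

There is one attempt and no reset: what is moved stays moved. The work goes in short steps, Python scripts to look and compute and a tool call to move; the robot and the scene stay as the last step left them, time stands still between calls to the robot, and variables do not carry over. Pictures are saved under pics/ and viewed, at most 10 in all, crops included, and the job is handed in when it is done.

Besides the shell and the picture viewer there is one more tool, called after "Request:" as name(argument=value, ...), one argument or row to a line, values as JSON. send_rows: Moves the arm, as the interface text tells. Its arguments: {"type":"object","properties":{"travel":{"type":"array","items":{"type":"array","items":{"type":"number"}}},"angular":{"type":"array","items":{"type":"array","items":{"type":"number"}}},"fingers":{"type":"array","items":{"type":"number"}},"grip_force":{"type":"number"}},"required":["travel","angular","fingers"]}

```bash
mkdir -p pics
cat > h.py <<'E'
import numpy as np,cv2,json
def snap(optics,name,fn):
    c=optics.camera(name); cv2.imwrite(f'pics/{fn}.png',c['img'][:,:,::-1])
    json.dump({k:np.asarray(c[k]).tolist() for k in('vfov','cx','cy','world_to_cam')},open(f'pics/{fn}.json','w')); return c
def load(fn):
    c=json.load(open(f'pics/{fn}.json')); c['T']=np.array(c['world_to_cam']); c['f']=200/np.tan(np.radians(c['vfov'])/2); return c
def ray(c,u,v):
    R=c['T'][:3,:3];t=c['T'][:3,3]
    d=R.T@np.array([(u-c['cx'])/c['f'],(v-c['cy'])/c['f'],1]); return -R.T@t,d
def atz(c,u,v,z):
    o,d=ray(c,u,v); return o+d*(z-o[2])/d[2]
def tri(*cuv):
    A=np.zeros((3,3));b=np.zeros(3)
    for c,u,v in cuv:
        o,d=ray(c,u,v);d/=np.linalg.norm(d);P=np.eye(3)-np.outer(d,d);A+=P;b+=P@o
    p=np.linalg.solve(A,b); return p
def proj(c,p):
    q=c['T'][:3,:3]@p+c['T'][:3,3]; return c['cx']+c['f']*q[0]/q[2],c['cy']+c['f']*q[1]/q[2]
E
python3 - <<'E'
from cell import bot,optics
from h import *
for n in('top','side','wrist'):
    c=snap(optics,n,n+'0'); print(n,c['vfov'],c['cx'],c['cy'],np.round(c['world_to_cam'],3).tolist())
s=bot.state(); print(s['clock'],s['tcp_pos'],np.round(s['tool_rot'],3),s['opening'],s['force'])
E
```

```text
top 54.07707987484827 321.1827413462634 202.14235539136803 [[-0.008, -1.0, -0.001, -0.119], [-0.997, 0.008, -0.082, 0.615], [0.082, 0.0, -0.997, 0.966], [0.0, 0.0, 0.0, 1.0]]
side 52.47001831840226 313.55429329083705 197.79622552534465 [[0.94, -0.34, -0.025, -0.596], [-0.151, -0.348, -0.925, 0.128], [0.306, 0.874, -0.379, 0.789], [0.0, 0.0, 0.0, 1.0]]
wrist 68.1838939016114 317.85027998011714 198.38975628928364 [[0.369, -0.93, -0.001, -0.724], [-0.893, -0.354, 0.278, -0.036], [-0.259, -0.102, -0.96, 0.378], [0.0, 0.0, 0.0, 1.0]]
0.15 [ 0.2672032  -0.67327819  0.23037656] [[ 0.929  0.369 -0.001]
 [ 0.369 -0.929  0.002]
 [-0.    -0.002 -1.   ]] 0.085197256828316 [-0.58304879 -0.71734928  0.16379727]
```

View pics/top0.png

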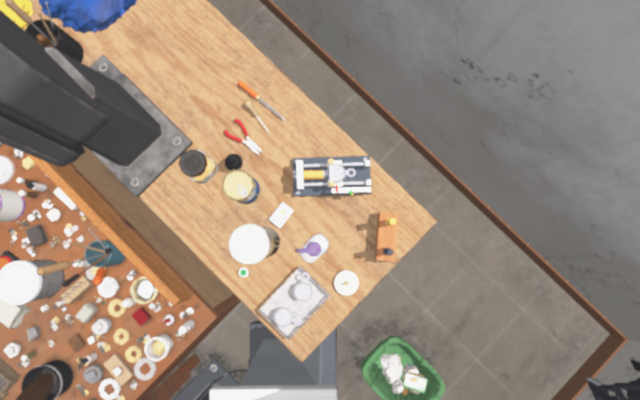

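View pics/side0.png

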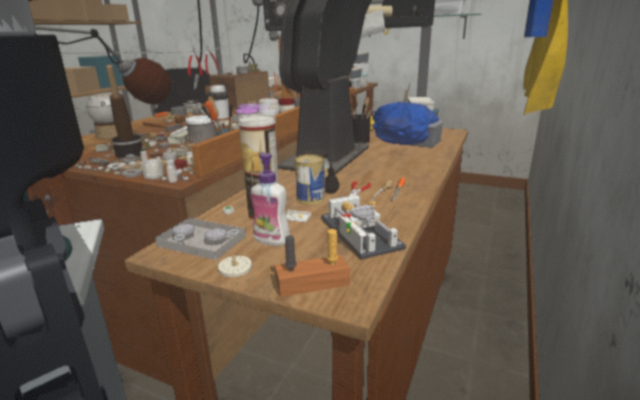

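The top view shows the tester at about (332,175) with its pull-out direction to the right. The stand is at (386,238), with the brass pin at its upper end (392,222) and the steel pin at the lower end (388,252). The side view shows the pins at (332,245) and (290,250), and the tester at (362,230).

Run:
```python
import cv2
a=cv2.imread('pics/top0.png')[145:275,280:420]; b=cv2.imread('pics/side0.png')[185:300,265:415]
cv2.imwrite('pics/c1.png',cv2.resize(a,None,fx=4.5,fy=4.5,interpolation=cv2.INTER_CUBIC))
cv2.imwrite('pics/c2.png',cv2.resize(b,None,fx=5,fy=5,interpolation=cv2.INTER_CUBIC))
```

```text
(no output)
```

View pics/c1.png

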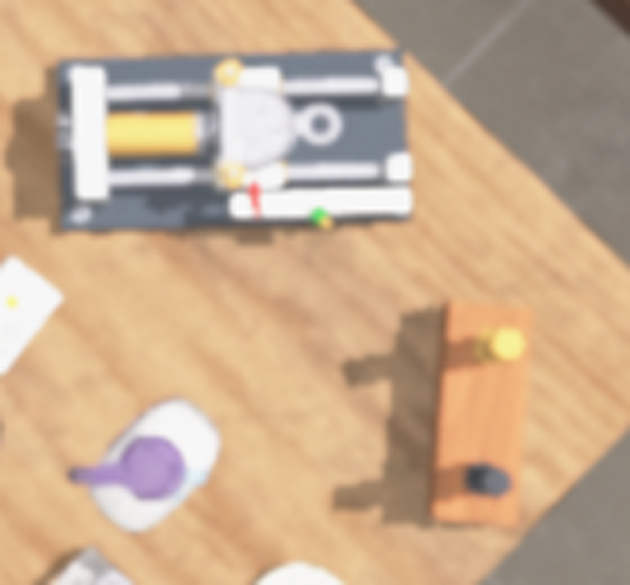

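View pics/c2.png

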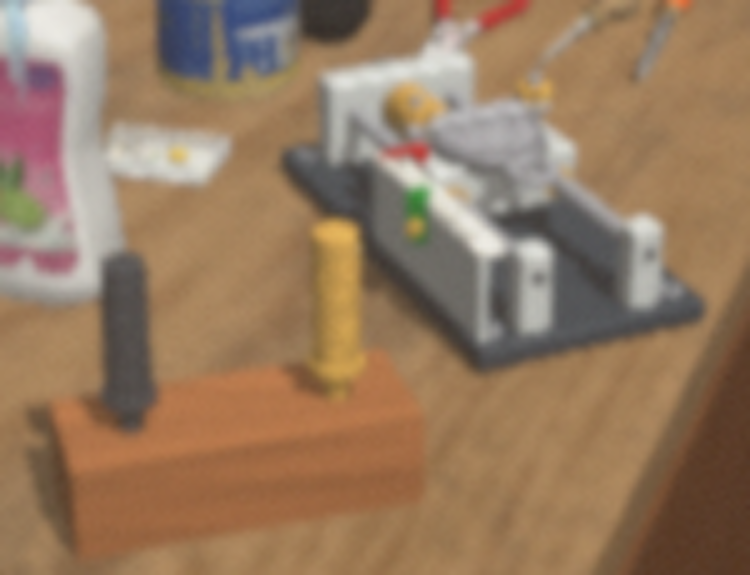

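The top crop shows the brass pin's top at full-image (393.3,221), the steel pin's at (389,251.5), the loop at (351.1,172.8), the pointer at (337,189) and the index near (351,193). In the side crop the brass pin's top is at (332.2,230.6).

Run:
```python
from h import *
t=load('top0');s=load('side0')
T=lambda u,v:(t,280+u/4.5,145+v/4.5); S=lambda u,v:(s,265+u/5,185+v/5)
p=lambda n,x:print(n,np.round(x,4))
p('brass top',tri(T(510,342),S(336,229)))
p('steel top',tri(T(494,480),S(124,260)))
p('brass96',atz(*T(510,342),.096)); p('s brass96',atz(*S(336,230),.096))
p('loop54',atz(*T(320,125),.0565))
p('pillar1',atz(*T(396,80),.046));p('pillar2',atz(*T(400,165),.046))
p('rear1',atz(*T(90,70),.052));p('rear2',atz(*T(90,195),.052))
p('index',atz(*T(319,214),.055));p('pointer',atz(*T(256,205),.055))
for q in[(60,60),(405,52),(410,215),(62,230)]:p('base',atz(*T(*q),.012))
for q in[(448,300),(532,306),(518,525),(432,518)]:p('stand',atz(*T(*q),.034))
```

```text
brass top [ 0.5632 -0.2919  0.0979]
steel top [ 0.4925 -0.2824  0.0961]
brass96 [ 0.5628 -0.292   0.096 ]
s brass96 [ 0.5648 -0.2892  0.096 ]
loop54 [ 0.6837 -0.198   0.0565]
pillar1 [ 0.7102 -0.2413  0.046 ]
pillar2 [ 0.6627 -0.2427  0.046 ]
rear1 [ 0.716  -0.0719  0.052 ]
rear2 [ 0.6466 -0.0717  0.052 ]
index [ 0.6348 -0.1969  0.055 ]
pointer [ 0.64   -0.1625  0.055 ]
base [ 0.7296 -0.0525  0.012 ]
base [ 0.7327 -0.2509  0.012 ]
base [ 0.6384 -0.252   0.012 ]
base [ 0.6314 -0.0535  0.012 ]
stand [ 0.5885 -0.2695  0.034 ]
stand [ 0.5848 -0.3161  0.034 ]
stand [ 0.4643 -0.3055  0.034 ]
stand [ 0.4684 -0.2583  0.034 ]
```

Request:
send_rows(
  travel=[
    [0, 0, 0],
    [0, 0, 0],
    [0, 0, 0],
    [2.5, -3, 0],
    [2.5, -3, 0],
    [2.5, -3, 0],
    [2.5, -3, 0],
    [2.5, -3, 0],
    [2.5, -3, 0],
    [2.5, -3, 0],
  ],
  angular=[
    [0, 0, 0.117],
    [0, 0, 0.117],
    [0, 0, 0.118],
    [0, 0, 0],
    [0, 0, 0],
    [0, 0, 0],
    [0, 0, 0],
    [0, 0, 0],
    [0, 0, 0],
    [0, 0, 0],
  ],
  fingers=[8.5, 8.5, 8.5, 8.5, 8.5, 8.5, 8.5, 8.5, 8.5, 8.5],
  grip_force=80,
)

```text
clock: 1.15
tcp_pos: [0.4376, -0.4579, 0.2311]
tool_rot: [[1.0, 0.026, -0.0], [0.026, -1.0, 0.0], [-0.0, -0.0, -1.0]]
force: [1.7, 0.1, -0.1]
opening: 0.0847
grip_force: 0.0
```

Request:
send_rows(
  travel=[
    [2.5, -3, 0],
    [2.5, -3, 0],
    [2.5, -3, 0],
    [2.5, -3, 0],
    [2.5, -3, 0],
    [0, 0, 0],
    [0, 0, 0],
  ],
  angular=[
    [0, 0, 0],
    [0, 0, 0],
    [0, 0, 0],
    [0, 0, 0],
    [0, 0, 0],
    [0, 0, 0],
    [0, 0, 0],
  ],
  fingers=[8.5, 8.5, 8.5, 8.5, 8.5, 8.5, 8.5],
)

```text
clock: 1.85
tcp_pos: [0.5587, -0.3047, 0.2309]
tool_rot: [[1.0, 0.029, -0.001], [0.029, -1.0, 0.001], [-0.001, -0.001, -1.0]]
force: [-0.2, -0.8, 0.3]
opening: 0.0849
grip_force: 0.0
```

Run:
```python
from cell import bot,optics
from h import *
c=snap(optics,'wrist','w1')
s=bot.state(); print(s['clock'],s['tcp_pos'],np.round(s['tool_rot'],3),s['force'])
w=load('w1')
for q in[(.5635,-.291,.096),(.4925,-.2824,.096),(.684,-.198,.054),(.635,-.197,.055)]: print(proj(w,np.array(q)))
```

```text
1.9 [ 0.55755448 -0.30643184  0.23099638] [[ 1.     0.026 -0.001]
 [ 0.026 -1.    -0.   ]
 [-0.001  0.    -1.   ]] [-0.69262875 -1.09540337  1.18289745]
(np.float64(303.9331571310735), np.float64(183.15165893701317))
(np.float64(294.4799379377581), np.float64(250.1379017705567))
(np.float64(213.17892307074328), np.float64(51.21743507912345))
(np.float64(215.1972708632449), np.float64(103.48146322664007))
```

View pics/w1.png

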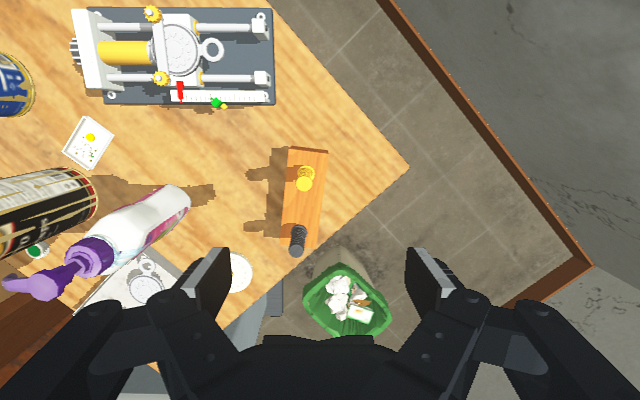

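The wrist view shows the brass pin's top at (304,184), where I predicted (304,183). The loop is at (212,50), against a predicted (213,51). The position estimates hold, so I'll descend and grasp.

Request:
send_rows(
  travel=[
    [0.6, -1.5, 2],
    [0, 0, 2.5],
    [0, 0, 2.5],
    [0, 0, 2.5],
    [0, 0, 2.5],
    [0, 0, 2],
    [0, 0, 2],
    [0, 0, 1.2],
    [0, 0, 0],
    [0, 0, 0],
  ],
  angular=[
    [0, 0, 0],
    [0, 0, 0],
    [0, 0, 0],
    [0, 0, 0],
    [0, 0, 0],
    [0, 0, 0],
    [0, 0, 0],
    [0, 0, 0],
    [0, 0, 0],
    [0, 0, 0],
  ],
  fingers=[8.5, 8.5, 8.5, 8.5, 8.5, 8.5, 8.5, 8.5, 8.5, 8.5],
)

```text
clock: 2.9
tcp_pos: [0.5634, -0.2922, 0.0597]
tool_rot: [[1.0, 0.024, 0.0], [0.024, -1.0, -0.001], [0.0, 0.001, -1.0]]
force: [-0.5, 0.8, 0.1]
opening: 0.085
grip_force: 0.0
```

Run:
```python
from cell import bot,optics
from h import *
snap(optics,'wrist','w2');snap(optics,'side','s2')
s=bot.state(); print(s['clock'],s['tcp_pos'],s['force'])
a=cv2.imread('pics/w2.png')[100:400,140:500]; b=cv2.imread('pics/s2.png')[160:310,255:435]
cv2.imwrite('pics/c3.png',np.hstack([a[:, :],cv2.resize(b,(360,300))]))
w=load('w2')
print(proj(w,np.array([.5632,-.2912,.096])))
```

```text
3.0 [ 0.56425346 -0.2918991   0.06041775] [-0.90639487  0.5583459   0.67030375]
(np.float64(315.88984734272276), np.float64(291.25490573513946))
```

View pics/c3.png

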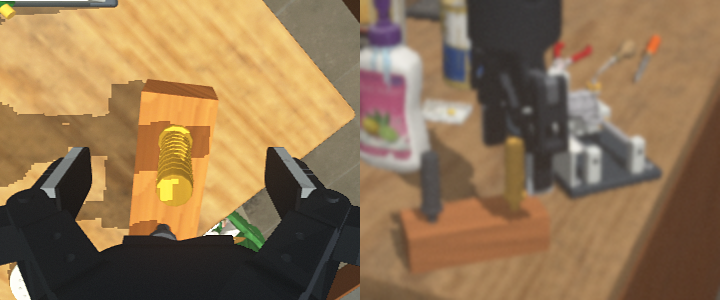

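The pin's top is at full-image (315,290), centred between the pads as predicted. Closing the gripper.

Request:
send_rows(
  travel=[
    [0, 0, 0],
    [0, 0, 0],
    [0, 0, 0],
    [0, 0, 0],
    [0, 0, 0],
    [0, 0, 0],
    [0, 0, 0],
    [0, 0, 0],
    [0, 0, 0],
    [0, 0, 0],
  ],
  angular=[
    [0, 0, 0],
    [0, 0, 0],
    [0, 0, 0],
    [0, 0, 0],
    [0, 0, 0],
    [0, 0, 0],
    [0, 0, 0],
    [0, 0, 0],
    [0, 0, 0],
    [0, 0, 0],
  ],
  fingers=[5, 3, 1.2, 1, 1, 1, 1, 1, 1, 1],
  grip_force=80,
)

```text
clock: 4.0
tcp_pos: [0.5638, -0.2911, 0.0594]
tool_rot: [[1.0, 0.026, 0.0], [0.026, -1.0, -0.0], [0.0, 0.0, -1.0]]
force: [0.2, 0.5, 2.2]
opening: 0.0138
grip_force: 77.9
```

Request:
send_rows(
  travel=[
    [0, 0, -0.5],
    [0, 0, -1],
    [0, 0, -1],
    [0, 0, -1],
    [0, 0, -1.5],
    [0, 0, -2],
    [0, 0, -2],
    [0, 0, -1],
    [0, 0, 0],
    [0, 0, 0],
  ],
  angular=[
    [0, 0, 0],
    [0, 0, 0],
    [0, 0, 0],
    [0, 0, 0],
    [0, 0, 0],
    [0, 0, 0],
    [0, 0, 0],
    [0, 0, 0],
    [0, 0, 0],
    [0, 0, 0],
  ],
  fingers=[1, 1, 1, 1, 1, 1, 1, 1, 1, 1],
)

```text
clock: 5.0
tcp_pos: [0.5633, -0.2909, 0.1593]
tool_rot: [[1.0, 0.026, -0.0], [0.026, -1.0, 0.0], [-0.0, -0.0, -1.0]]
force: [-0.6, -0.3, -1.6]
opening: 0.0143
grip_force: 77.9
```

Run:
```python
from cell import bot,optics
from h import *
snap(optics,'wrist','w3');snap(optics,'side','s3')
s=bot.state(); print(s['clock'],s['tcp_pos'],np.round(s['tool_rot'],3).tolist(),s['force'],s['opening'])
a=cv2.imread('pics/w3.png')[0:400,100:500]; b=cv2.imread('pics/s3.png')[130:330,255:455]
cv2.imwrite('pics/c4.png',np.hstack([a,cv2.resize(b,(400,400))]))
w=load('w3');sd=load('s3');p=np.array(s['tcp_pos'])
for d in(.037,-.015,-.051):
  q=p+[0,0,d];print(proj(w,q),proj(sd,q))
print(proj(w,np.array([.684,-.198,.054])))
```

```text
5.1 [ 0.56287029 -0.29066721  0.15831593] [[1.0, 0.026, -0.002], [0.026, -1.0, 0.001], [-0.002, -0.001, -1.0]] [ 0.16179027 -0.79404801 -0.83500232] 0.014164815858814697
(np.float64(317.613543306837), np.float64(291.463540030967)) (np.float64(330.9137424051751), np.float64(174.7344798077832))
(np.float64(317.6351349796577), np.float64(239.4789968455161)) (np.float64(331.205223995999), np.float64(205.315339726662))
(np.float64(317.6439582766905), np.float64(218.2358504969056)) (np.float64(331.3969342133027), np.float64(225.42866243707616))
(np.float64(199.0315063649987), np.float64(40.01492836945772))
```

View pics/c4.png

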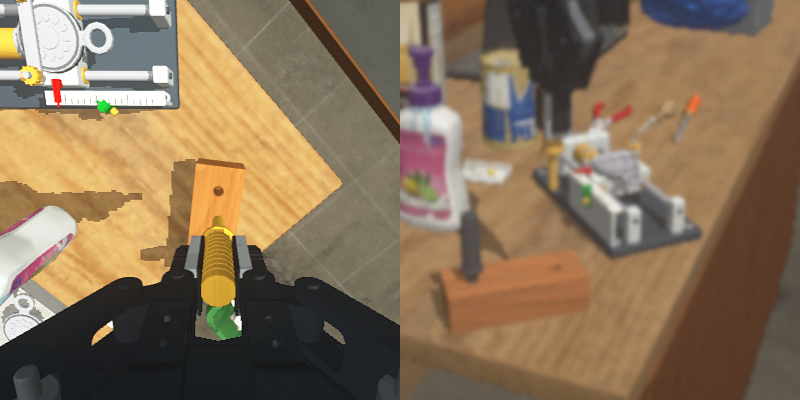

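The pin is held upright and matches the prediction: top (318,290) and tip (318,219) in the wrist view. The steel pin is undisturbed. Moving above the loop.

Request:
send_rows(
  travel=[
    [2.4, -1.8, 0],
    [2.5, -1.8, 0],
    [2.5, -1.8, 0],
    [2.5, -1.8, 0],
    [2.4, -1.7, 0],
    [0, 0, 1],
    [0, 0, 1],
    [0, 0, 1],
    [0, 0, 0],
    [0, 0, 0],
  ],
  angular=[
    [0, 0, 0],
    [0, 0, 0],
    [0, 0, 0],
    [0, 0, 0],
    [0, 0, 0],
    [0, 0, 0],
    [0, 0, 0],
    [0, 0, 0],
    [0, 0, 0],
    [0, 0, 0],
  ],
  fingers=[1, 1, 1, 1, 1, 1, 1, 1, 1, 1],
)

```text
clock: 6.1
tcp_pos: [0.683, -0.2002, 0.1286]
tool_rot: [[1.0, 0.024, -0.002], [0.024, -1.0, -0.0], [-0.002, 0.0, -1.0]]
force: [-0.7, 0.1, 0.3]
opening: 0.014
grip_force: 78.0
```

Run:
```python
from cell import bot,optics
from h import *
for n in('wrist','side','top'):snap(optics,n,n[0]+'4')
s=bot.state(); print(s['clock'],s['tcp_pos'],np.round(s['tool_rot'],3).tolist(),s['force'],s['opening'])
w=load('w4');sd=load('s4');p=np.array(s['tcp_pos'])
for q in (p+[0,0,-.015],p+[0,0,-.051],np.array([.684,-.198,.054])):print(proj(w,q),proj(sd,q))
a=cv2.imread('pics/w4.png')[110:310,220:420]; b=cv2.imread('pics/s4.png')[170:260,310:400]
cv2.imwrite('pics/c5.png',np.hstack([cv2.resize(a,(400,400),interpolation=cv2.INTER_CUBIC),cv2.resize(b,(400,400),interpolation=cv2.INTER_CUBIC)]))
```

```text
6.25 [ 0.68440198 -0.19968563  0.12989923] [[1.0, 0.025, 0.001], [0.025, -1.0, -0.0], [0.001, 0.0, -1.0]] [-0.22402347  0.00493485 -0.69054579] 0.014141104162599045
(np.float64(317.20657414516586), np.float64(238.05451747194164)) (np.float64(372.00103511669545), np.float64(191.7510542656503))
(np.float64(317.2687057867208), np.float64(216.69152216503036)) (np.float64(371.4617291607445), np.float64(208.87108982536793))
(np.float64(315.100209541423), np.float64(206.1624464036215)) (np.float64(370.5235171392862), np.float64(220.06904763502808))
```

View pics/c5.png

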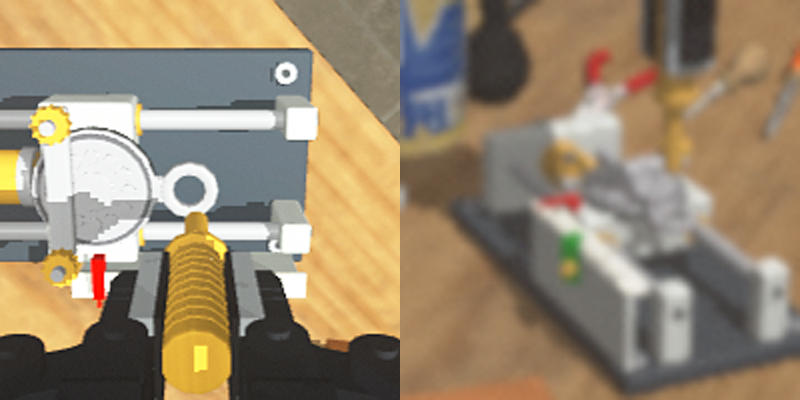

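The wrist view shows the ring centre at about (314.5,204) and the pin tip at (318.5,216). I'll measure the ring and pin edges precisely.

Run:
```python
from h import *
w=load('w4')
im=cv2.imread('pics/w4.png');g=im[:,:,2].astype(int)
for v in range(188,221,1): print(v,' '.join('%3d'%x for x in g[v,296:334]))
p=np.array([.6844,-.1997])
for z in(.0515,.0565):
  print(z,atz(w,314.5,204,z))
for x in (.677,.683,.689): print(x,proj(w,np.array([x,-.198,.0565])),proj(w,np.array([x,-.198,.0515])))
```

```text
188 110 110 108 109 110 107 110 109 110 109 111 111 109 109 113 111 112 111 111 110 112 110 111 111 112 112 113 113 112 110 110 110 112 110 111 111 109 111
189 109 107 110 110 109 108 108 107 109 107 106 109 108 110 109 110 111 111 108 109 109 111 111 111 110 113 109 111 110 112 112 111 111 111 112 109 113 110
190 109 110 108 110 110 109 108 109 108 109 108 108 108 105 110 108 108 114 120 117 113 112 109 109 111 111 110 111 113 110 111 112 110 109 109 111 111 111
191  99 111 111 108 107 110 111 109 111 109 107 108 107 111 116 130 143 164 185 182 168 146 131 121 116 113 111 110 110 111 110 111 110 111 112 111 111 110
192  90 112 111 109 109 108 109 110 109 106 112 127 146 156 171 200 233 239 247 251 239 212 199 185 177 162 125 108 109 112 112 111 110 110 111 110 110 111
193  80 102 111 109 110 110 108 106 107 110 137 166 215 233 249 253 252 250 250 251 253 255 253 241 234 219 177 127 109 108 109 110 111 111 113 111 111 111
194  90  97 111 112 110 109 108 107 111 136 207 248 252 249 249 248 247 247 247 247 249 250 251 252 254 255 238 181 128 108 108 108 111 109 109 109 110 111
195 124 
[... 3838 characters left out ...]
2 213 226 188 103  68  69  70  70  70  71  71  72  70
220  84  83  85  84  85  84  86  85  83  83  85  84  83  82  82  80 148 175 175 174 172 175 184 193 201 212 224 189 111  80  85  82  82  83  82  82  81  84
0.0515 [ 0.68495196 -0.19749319  0.0515    ]
0.0565 [ 0.68651417 -0.19751104  0.0565    ]
0.677 (np.float64(314.88194471429034), np.float64(215.82918918819055)) (np.float64(314.93763494304363), np.float64(213.6850118439802))
0.683 (np.float64(315.046235264908), np.float64(208.41082191385777)) (np.float64(315.09890622946654), np.float64(206.40567763037402))
0.689 (np.float64(315.212991197834), np.float64(200.8811328905453)) (np.float64(315.2625467627357), np.float64(199.01940224942695))
```

Request:
send_rows(
  travel=[
    [0.16, -0.26, 0],
    [0, 0, 0.5],
    [0, 0, 0.5],
    [0, 0, 0.4],
    [0, 0, 0],
    [0, 0, 0],
  ],
  angular=[
    [0, 0, 0],
    [0, 0, 0],
    [0, 0, 0],
    [0, 0, 0],
    [0, 0, 0],
    [0, 0, 0],
  ],
  fingers=[1, 1, 1, 1, 1, 1],
)

```text
clock: 6.85
tcp_pos: [0.6856, -0.1963, 0.1149]
tool_rot: [[1.0, 0.026, -0.001], [0.026, -1.0, 0.0], [-0.001, -0.0, -1.0]]
force: [1.1, -0.6, -0.8]
opening: 0.0142
grip_force: 78.0
```

Run:
```python
from cell import bot,optics
from h import *
P=[]
for i in range(4):
  P.append(bot.state()['tcp_pos']); c=snap(optics,'wrist',f'w5{i}'); print(np.round(P[-1],4), np.round(atz(load(f'w5{i}'),317,200,.0565),4))
snap(optics,'side','s5');p=np.mean(P,0);w=load('w53');print(p,bot.state()['force'])
for d in(-.015,-.051,.0565-p[2]): print(proj(w,p+[0,0,d]))
a=cv2.imread('pics/w53.png')[170:250,270:370]; b=cv2.imread('pics/s5.png')[180:255,330:390]
cv2.imwrite('pics/c6.png',np.hstack([cv2.resize(a,(500,400),interpolation=cv2.INTER_CUBIC),cv2.resize(b,(300,400),interpolation=cv2.INTER_CUBIC)]))
```

```text
[ 0.6856 -0.1963  0.1149] [ 0.6965 -0.1954  0.0565]
[ 0.6858 -0.1964  0.1152] [ 0.6967 -0.1954  0.0565]
[ 0.6859 -0.1964  0.1154] [ 0.6967 -0.1955  0.0565]
[ 0.686  -0.1964  0.1155] [ 0.6968 -0.1955  0.0565]
[ 0.68585888 -0.1964059   0.11523015] [ 0.47318296  0.69386531 -1.3466182 ]
(np.float64(318.0024076227577), np.float64(239.51113792672572))
(np.float64(317.9316784891276), np.float64(218.212683756907))
(np.float64(317.9194873465704), np.float64(214.5416011675091))
```

View pics/c6.png

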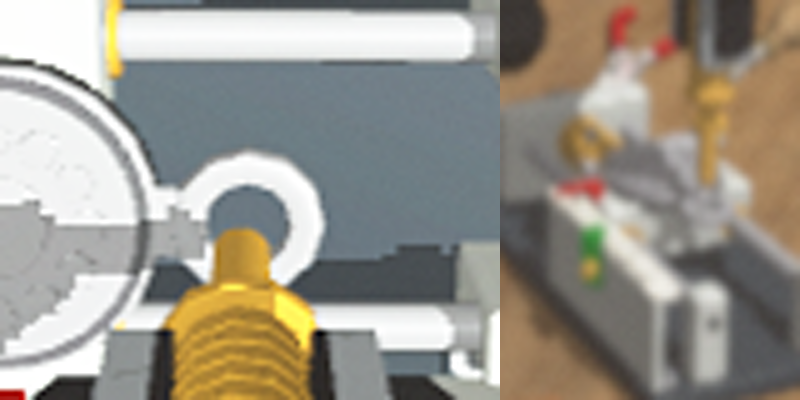

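In this view the hole centre is at about (319.6,215) and the pin axis at (318.4,214.5). I'll shift 0.7 mm toward -y and lower the pin.

Request:
send_rows(
  travel=[
    [0, 0.07, 0],
    [0, 0, 0.3],
    [0, 0, 0.3],
    [0, 0, 0.3],
    [0, 0, 0.3],
    [0, 0, 0],
    [0, 0, 0],
  ],
  angular=[
    [0, 0, 0],
    [0, 0, 0],
    [0, 0, 0],
    [0, 0, 0],
    [0, 0, 0],
    [0, 0, 0],
    [0, 0, 0],
  ],
  fingers=[1, 1, 1, 1, 1, 1, 1],
)

```text
clock: 7.8
tcp_pos: [0.6858, -0.197, 0.1031]
tool_rot: [[1.0, 0.026, -0.0], [0.026, -1.0, 0.0], [-0.0, -0.0, -1.0]]
force: [0.1, -0.0, -0.4]
opening: 0.014
grip_force: 78.0
```

No contact force, so I'll continue down.

Request:
send_rows(
  travel=[
    [0, 0, 0.4],
    [0, 0, 0.4],
    [0, 0, 0.4],
    [0, 0, 0.4],
    [0, 0, 0.4],
    [0, 0, 0.4],
    [0, 0, 0.2],
    [0, 0, 0],
    [0, 0, 0],
    [0, 0, 0],
  ],
  angular=[
    [0, 0, 0],
    [0, 0, 0],
    [0, 0, 0],
    [0, 0, 0],
    [0, 0, 0],
    [0, 0, 0],
    [0, 0, 0],
    [0, 0, 0],
    [0, 0, 0],
    [0, 0, 0],
  ],
  fingers=[1, 1, 1, 1, 1, 1, 1, 1, 1, 1],
)

```text
clock: 8.8
tcp_pos: [0.6861, -0.1971, 0.0776]
tool_rot: [[1.0, 0.026, 0.0], [0.026, -1.0, -0.0], [0.0, 0.0, -1.0]]
force: [0.3, 0.4, -1.2]
opening: 0.0143
grip_force: 78.0
```

Run:
```python
from cell import bot,optics
from h import *
snap(optics,'wrist','w6');snap(optics,'top','t6');snap(optics,'side','s6')
s=bot.state();print(s['tcp_pos'],s['force'],s['torque'])
a=cv2.imread('pics/w6.png')[150:310,200:400]; b=cv2.imread('pics/s6.png')[180:255,330:390]
cv2.imwrite('pics/c7.png',np.hstack([cv2.resize(a,(500,400),interpolation=cv2.INTER_CUBIC),cv2.resize(b,(300,400),interpolation=cv2.INTER_CUBIC)]))
```

```text
[ 0.68599152 -0.19703723  0.07750039] [-0.54243045 -0.54291597 -1.15802554] [ 0.02918013 -0.04620911  0.04685135]
```

View pics/c7.png

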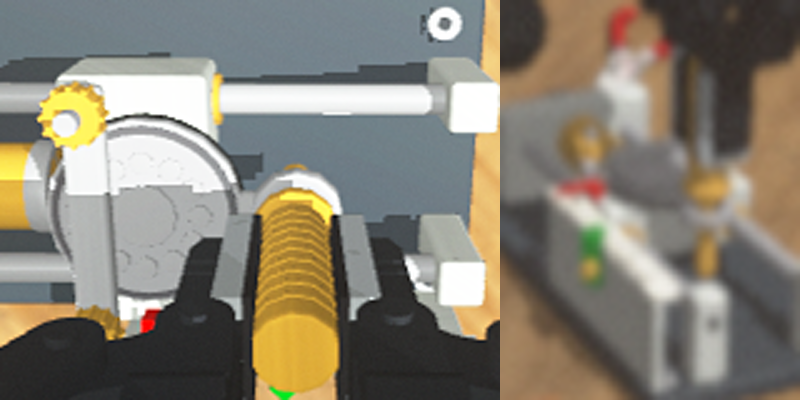

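The pin stands through the loop: the side crop shows its shank below the ring at (705,250). My picture views are used up, so from here I'll measure by colour segmentation.

```bash
cat >> h.py <<'E'
def blobs(fn,roi):
    im=cv2.imread(f'pics/{fn}.png');h=cv2.cvtColor(im,cv2.COLOR_BGR2HSV);u0,v0,u1,v1=roi;o={}
    for n,m in(('red',((h[:,:,0]<6)|(h[:,:,0]>172))&(h[:,:,1]>150)&(h[:,:,2]>90)),('green',(h[:,:,0]>45)&(h[:,:,0]<75)&(h[:,:,1]>120)&(h[:,:,2]>70))):
        k=np.zeros(m.shape,bool);k[v0:v1,u0:u1]=m[v0:v1,u0:u1];v,u=np.nonzero(k);o[n]=(u,v)
    return o
E
python3 - <<'E'
from h import *
ax=np.array([.026,-1])
for fn,roi in(('w1',(150,70,260,120)),('w3',(120,60,240,125)),('top0',(320,180,365,200)),('side0',(330,205,360,240)),('t6',(320,180,365,200)),('s6',(330,205,360,240))):
  c=load(fn)
  for n,(u,v) in blobs(fn,roi).items():
    if len(u)==0: print(fn,n,'none');continue
    P=np.array([atz(c,a,b,.055)[:2] for a,b in zip(u,v)]);d=P@ax
    print(fn,n,len(u),'u',u.min(),u.max(),'v',v.min(),v.max(),'pull-coord',np.round([d.min(),d.mean(),d.max()],4),'x',P[:,0].min().round(4),P[:,0].max().round(4))
im=cv2.imread('pics/w3.png')
for v in range(94,114): print(v,' '.join('%02x%02x%02x'%tuple(im[v,u,::-1]) for u in range(194,214)))
E
```

```text
w1 red 108 u 176 183 v 81 102 pull-coord [0.1761 0.179  0.1827] x 0.6354 0.6556
w1 green 83 u 211 225 v 98 107 pull-coord [0.2092 0.2149 0.2237] x 0.6316 0.6404
w3 red 187 u 152 162 v 79 106 pull-coord [0.1755 0.1789 0.1836] x 0.6355 0.6556
w3 green 146 u 196 216 v 100 112 pull-coord [0.2088 0.215  0.2243] x 0.6318 0.641
top0 red none
top0 green 2 u 350 350 v 192 193 pull-coord [0.2111 0.2112 0.2112] x 0.6337 0.6362
side0 red 2 u 348 349 v 215 215 pull-coord [0.1776 0.178  0.1785] x 0.652 0.6539
side0 green 8 u 347 348 v 224 227 pull-coord [0.2144 0.2208 0.227 ] x 0.6276 0.6348
t6 red none
t6 green none
s6 red 4 u 347 349 v 214 215 pull-coord [0.1732 0.1765 0.1785] x 0.6502 0.654
s6 green 9 u 347 349 v 224 227 pull-coord [0.2144 0.2202 0.227 ] x 0.6276 0.6366
94 ffffff ffffff ffffff ffffff ffffff ffffff ffffff ffffff ffffff ffffff ffffff ffffff ffffff ffffff ffffff ffffff ffffff ffffff ffffff ffffff
95 ffffff edede3 e8e7dd ffffff ffffff ffffff ffffff ffffff ffffff ffffff ffffff fffffe fffffe ffffff ffffff ffffff ffffff ffffff ffffff ffffff
96 ffffff f9faf2 c5c4b3 ffffff ffffff ffffff
[... 1843 characters left out ...]
16e4d 976b4f 699243 2dd737 20e639 23e43a 24e53a 23e137 2ebc36 2bb734 28c934 2f9b31 31792e 2b792f 468132 f5da4c fff65f fff55f
110 866947 886b48 8b6e4a 92704f 976d52 68ba45 2ee43a 1ce835 21e335 28c935 2bae32 28c233 2d9f30 30792c 307a2f 27792d d8bb45 ffef59 fff761 fff662
111 866c47 856a46 8a6e4a 8e6f4c 906e4c 976d50 6d8746 2fcc36 24d535 27b52f 22c733 2aaa30 307e2e 307a2f 2e7b2e 3e8331 f4c64a ffe756 ffee5b fff561
112 876a48 896b49 8a6e48 896c48 8d6f4b 906f4c 9c7251 83764b 62713f 45b436 3fb034 3b8430 387a30 35792f 347a2f 4d7931 cea641 f7cd4c fde553 ffed5b
113 8a6e49 8a6c4b 896d49 886b47 886b49 866948 ca9e6a e4b27a e7b37a cfa76d bea368 978455 796d48 7b704b 84774d 887950 92774b d4a44a f3cb4b fce350
```

Request:
send_rows(
  travel=[
    [0, 0.2, 0],
    [0, 0.2, 0],
    [0, 0.2, 0],
    [0, 0.2, 0],
    [0, 0.2, 0],
    [0, 0.2, 0],
    [0, 0.2, 0],
    [0, 0.2, 0],
    [0, 0, 0],
    [0, 0, 0],
  ],
  angular=[
    [0, 0, 0],
    [0, 0, 0],
    [0, 0, 0],
    [0, 0, 0],
    [0, 0, 0],
    [0, 0, 0],
    [0, 0, 0],
    [0, 0, 0],
    [0, 0, 0],
    [0, 0, 0],
  ],
  fingers=[1, 1, 1, 1, 1, 1, 1, 1, 1, 1],
  grip_force=100,
)

```text
clock: 9.95
tcp_pos: [0.6863, -0.2131, 0.0773]
tool_rot: [[1.0, 0.026, 0.0], [0.026, -1.0, -0.0], [0.0, 0.0, -1.0]]
force: [-0.2, 4.0, -0.4]
opening: 0.0135
grip_force: 97.4
```

Run:
```python
from cell import bot,optics
from h import *
ax=np.array([.026,-1])
for n in('wrist','side','top'):snap(optics,n,n[0]+'7')
s=bot.state();print(s['clock'],s['tcp_pos'],s['force'],s['torque'],s['opening'])
for fn in('w1','w3'):
  c=load(fn);b=blobs(fn,(120,60,260,125))
  for n,(u,v) in b.items():
    print(fn,n,[(int(r),*np.round([atz(c,q,r,.055)[:2]@ax for q in(u[v==r].min(),u[v==r].max())],4).tolist()) for r in np.unique(v)[-14:]])
for fn in('s6','s7','w7'):
  c=load(fn)
  for n,(u,v) in blobs(fn,(325,200,375,240) if fn[0]=='s' else (180,150,420,400)).items():
    if len(u): print(fn,n,len(u),u.mean(),v.mean(),u.min(),u.max(),v.min(),v.max())
```

```text
10.1 [ 0.68632851 -0.21298874  0.07727792] [0.23225383 3.25215262 0.49585076] [ 0.83642313 -0.01414129 -0.0190903 ] 0.013819861034375307
w1 red [(89, 0.1761, 0.1812), (90, 0.177, 0.1811), (91, 0.1769, 0.1799), (92, 0.1768, 0.1808), (93, 0.1767, 0.1807), (94, 0.1765, 0.1806), (95, 0.1764, 0.1805), (96, 0.1763, 0.1804), (97, 0.1772, 0.1802), (98, 0.1771, 0.1801), (99, 0.178, 0.179), (100, 0.1789, 0.1789), (101, 0.1777, 0.1787), (102, 0.1776, 0.1796)]
w1 green [(98, 0.2097, 0.2148), (99, 0.2096, 0.2158), (100, 0.2116, 0.2177), (101, 0.2105, 0.2187), (102, 0.2093, 0.2237), (103, 0.2092, 0.2236), (104, 0.2102, 0.2194), (105, 0.2111, 0.2183), (106, 0.212, 0.2172), (107, 0.214, 0.2171)]
w3 red [(93, 0.1765, 0.1804), (94, 0.1764, 0.1803), (95, 0.1762, 0.181), (96, 0.1761, 0.1809), (97, 0.1768, 0.1807), (98, 0.1767, 0.1806), (99, 0.1766, 0.1805), (100, 0.1765, 0.1804), (101, 0.1763, 0.1803), (102, 0.1778, 0.1794), (103, 0.1785, 0.1785), (104, 0.1784, 0.1784), (105, 0.1775, 0.1791), (106, 0.1781, 0.1789)]
w3 green [(100, 0.2097, 0.2153), (101, 0.2088, 0.216), (102, 0.2096, 0.2167), (103, 0.2111, 0.2174), (104, 0.211, 0.2189), (105, 0.2101, 0.2196), (106, 0.2092, 0.2243), (107, 0.2091, 0.2243), (108, 0.209, 0.2202), (109, 0.2097, 0.2193), (110, 0.2105, 0.2185), (111, 0.212, 0.2184), (112, 0.2135, 0.2183)]
s6 red 4 348.0 214.75 347 349 214 215
s6 green 9 347.6666666666667 225.33333333333334 347 349 224 227
s7 red 5 351.2 217.4 350 352 217 218
s7 green 8 347.5 225.5 347 348 224 227
w7 red 86 256.04651162790697 278.6511627906977 251 261 274 284
```

Request:
send_rows(
  travel=[
    [0, 0.2, 0],
    [0, 0.2, 0],
    [0, 0.2, 0],
    [0, 0.2, 0],
    [0, 0.2, 0],
    [0, 0.2, 0],
    [0, 0.2, 0],
    [0, 0, 0],
    [0, 0, 0],
    [0, 0, 0],
  ],
  angular=[
    [0, 0, 0],
    [0, 0, 0],
    [0, 0, 0],
    [0, 0, 0],
    [0, 0, 0],
    [0, 0, 0],
    [0, 0, 0],
    [0, 0, 0],
    [0, 0, 0],
    [0, 0, 0],
  ],
  fingers=[1, 1, 1, 1, 1, 1, 1, 1, 1, 1],
)

```text
clock: 11.1
tcp_pos: [0.6866, -0.2263, 0.0773]
tool_rot: [[1.0, 0.026, -0.0], [0.026, -1.0, 0.001], [-0.0, -0.001, -1.0]]
force: [-0.1, 5.3, 0.7]
opening: 0.0136
grip_force: 97.5
```

Run:
```python
from cell import bot,optics
from h import *
ax=np.array([.026,-1])
for n in('wrist','side','top'):snap(optics,n,n[0]+'8')
s=bot.state();print(s['clock'],s['tcp_pos'],s['force'],s['torque'],s['opening'])
for fn in('s6','s7','s8','w6','w7','w8'):
  c=load(fn)
  for n,(u,v) in blobs(fn,(325,200,375,240) if fn[0]=='s' else (150,150,480,400)).items():
    if len(u):
      P=np.array([atz(c,a,b,.055)[:2] for a,b in zip(u,v)]);d=P@ax
      print(fn,n,len(u),u.mean().round(1),v.mean().round(1),'pull',np.round([d.min(),d.mean(),d.max()],4),'x',P[:,0].min().round(4),P[:,0].max().round(4))
im=cv2.imread('pics/s8.png')
for v in range(212,231): print(v,' '.join('%02x%02x%02x'%tuple(im[v,u,::-1]) for u in range(340,362)))
```

```text
11.25 [ 0.68665615 -0.22628782  0.0772447 ] [-0.05488485  5.34445984  1.19817273] [1.34296545 0.03994423 0.00500697] 0.01338448646312735
s6 red 4 348.0 214.8 pull [0.1732 0.1765 0.1785] x 0.6502 0.654
s6 green 9 347.7 225.3 pull [0.2144 0.2202 0.227 ] x 0.6276 0.6366
s7 red 5 351.2 217.4 pull [0.188  0.1907 0.1939] x 0.6516 0.6554
s7 green 8 347.5 225.5 pull [0.2144 0.2208 0.227 ] x 0.6276 0.6348
s8 red 5 353.8 219.6 pull [0.1989 0.2021 0.2047] x 0.6513 0.6551
s8 green 11 347.8 224.9 pull [0.2112 0.2187 0.227 ] x 0.6276 0.6384
w6 red 47 259.0 278.0 pull [0.1757 0.1777 0.1804] x 0.6525 0.6583
w6 green 26 312.7 307.5 pull [0.2084 0.2114 0.2142] x 0.6327 0.6365
w7 red 86 256.0 278.7 pull [0.1887 0.1919 0.195 ] x 0.6514 0.6587
w8 red 90 255.6 278.7 pull [0.2017 0.2048 0.2081] x 0.6517 0.659
212 706e6b 737170 777472 797571 7a736a 796d5e 76644b 776040 786037 7e633a 8a6d3d a07e45 b78f4f c29a57 bc9554 a6824b 8d7249 817058 7e7568 817c74 7f7b77 777472
213 74726f 787673 7f7d79 85837f 837e7a 7c766e 786d5d 74624a 75603f 785f3b 7d633d 8d6f43 a8854b b99252 b89151 a4834b 8e7550 80715e 7d756d 7a7573 
[... 1999 characters left out ...]
3d0c3 e0ddd0 e6e4db e5e3da dddbd0 d6d4ca d4d4cb cdcdc6 c1c0b8 afab9f
227 686662 6e6d68 706e69 6f6d67 6d6f67 677061 56744e 4d793c 4b7a3a 4d7944 697f61 96988a bbb6ab cfcbbe dedbce e3e0d6 e2dfd5 e1dfd7 dfddd4 d7d3c9 cbc3b4 bcae98
228 696663 706e68 726f6a 717069 706f68 6c7161 6b794f 768344 758640 657e44 627555 7e8173 9d9b90 b1ada2 c7c3b7 d8d4c8 e1ded6 e9e6de eae7df e3dfd3 d8ccb4 c9b496
229 686562 6e6d68 706e6a 726f69 716e67 747360 868155 a1904c a29449 848849 697451 737669 84827a 97948c aeaba0 c6c2b6 dad5c9 e7e5dd edebe2 ece8dd e3dcc7 d5c5ae
230 696763 716d68 716f69 72706a 706c68 7d7563 928053 ad8f4d ae964e 8c8548 6b7350 6b6e61 75736b 827f77 969389 b3ada5 ccc8bd dedbd0 e8e5de ece9df eae5db e0dbcd
```

Request:
send_rows(
  travel=[
    [0, 0.1, 0],
    [0, 0.1, 0],
    [0, 0.1, 0],
    [0, 0.1, 0],
    [0, 0.1, 0],
    [0, 0.1, 0],
    [0, 0, 0],
    [0, 0, 0],
    [0, 0, 0],
    [0, 0, 0],
  ],
  angular=[
    [0, 0, 0],
    [0, 0, 0],
    [0, 0, 0],
    [0, 0, 0],
    [0, 0, 0],
    [0, 0, 0],
    [0, 0, 0],
    [0, 0, 0],
    [0, 0, 0],
    [0, 0, 0],
  ],
  fingers=[1, 1, 1, 1, 1, 1, 1, 1, 1, 1],
)

```text
clock: 12.25
tcp_pos: [0.6868, -0.2315, 0.0772]
tool_rot: [[1.0, 0.026, -0.001], [0.026, -1.0, 0.002], [-0.001, -0.002, -1.0]]
force: [-0.3, 6.0, 0.3]
opening: 0.0136
grip_force: 97.6
```

Run:
```python
from cell import bot,optics
from h import *
ax=np.array([.026,-1])
for n in('wrist','side','top'):snap(optics,n,n[0]+'9')
s=bot.state();print(s['clock'],s['tcp_pos'],s['force'],s['torque'],s['opening'])
for fn in('s9','w9'):
  c=load(fn)
  for n,(u,v) in blobs(fn,(325,200,375,240) if fn[0]=='s' else (150,150,480,400)).items():
    if len(u):
      P=np.array([atz(c,a,b,.055)[:2] for a,b in zip(u,v)]);d=P@ax
      print(fn,n,len(u),u.mean().round(1),v.mean().round(1),'pull',np.round([d.min(),d.mean(),d.max()],4),'x',P[:,0].min().round(4),P[:,0].max().round(4))
# side view: project the pull line: where pointer tip/index at equal coordinate
c=load('s9');
for d in(.205,.209,.2115,.214): print(d,[np.round(proj(c,np.array([x,0,.055])+np.array([0,-(d-.026*x),0])),1).tolist() for x in(.636,.641,.65)])
im=cv2.imread('pics/s9.png')
for v in range(216,228): print(v,' '.join('%02x%02x%02x'%tuple(im[v,u,::-1]) for u in range(342,362)))
# pin tilt in wrist: grip-column centre vs row
w=cv2.cvtColor(cv2.imread('pics/w9.png'),cv2.COLOR_BGR2HSV);w6=cv2.cvtColor(cv2.imread('pics/w6.png'),cv2.COLOR_BGR2HSV)
for h in(w6,w):
  m=(h[:,:,0]>15)&(h[:,:,0]<32)&(h[:,:,1]>130)
  print([(r,np.nonzero(m[r,290:350])[0].mean().round(1)+290) for r in(230,250,270,290)])
```

```text
12.4 [ 0.6868369  -0.23141579  0.07726311] [-1.44575309  6.77592515  0.59612681] [ 1.58769459  0.03345389 -0.01287418] 0.013727634407156443
s9 red 4 355.0 220.8 pull [0.2047 0.2078 0.2096] x 0.6512 0.655
s9 green 11 347.8 224.9 pull [0.2112 0.2187 0.227 ] x 0.6276 0.6384
w9 red 89 255.4 278.7 pull [0.2068 0.2098 0.2133] x 0.6518 0.6591
0.205 [[346.4, 221.8], [348.7, 221.3], [352.8, 220.5]]
0.209 [[347.2, 222.6], [349.5, 222.1], [353.7, 221.3]]
0.2115 [[347.8, 223.1], [350.1, 222.6], [354.2, 221.8]]
0.214 [[348.3, 223.6], [350.6, 223.2], [354.8, 222.3]]
216 e9e6de eceae0 e5e3da d3cec3 b4b1a9 908d88 726d68 615950 60574b 655d54 746a5e 8c7f70 9b8e81 988c7d 887c6d 787065 706b66 6e6b68 706c6a 716f6c
217 e4e1d7 e9e7de e4e2d7 dcd7cb d3cfc3 b9b6ad 95938c 75706d 645f5b 605c59 6d6865 807b76 948e8a 938c88 847c78 756f6b 6a6664 686461 6c6967 716d6d
218 c6c2b6 dad5c9 dedcd0 dfddd2 e1ded3 dcd8cd bebab2 96928c 7a726f 6f6865 746c69 837674 938181 998281 917d7a 7f736f 6d6965 656360 6b6867 6d6a6a
219 9d9a91 b6b1a8 d0cbc0 dfdcd0 e5e2d9 e5e2d9 dcd3c8 bca9a4 9d827e 8f6f6c 926c69 9b6e6b a76b6a af6e6a aa6b68 
[... 696 characters left out ...]
d6 dcd1c5 cab5ab bca59e c3bab3 ceccc6 c8c8c2 b6b6b0 a2a19c
225 706e69 706e69 6d6d66 65705e 51774d 407d3e 3d823b 518c4f 87a57e c1c8b3 dedccf e5e2d9 e5e1d9 ded8cc cac3ba bfbcb3 cbcbc4 d7d8d1 d6d7d0 c4c5bf
226 716f69 716e69 6f6f68 687162 54744e 41773d 3d7c39 4d8149 7a9271 afb2a1 d2cfc1 e0ddd1 e6e3da e6e3db dad5c9 c9c6bd cacac2 d5d6cf d7d8d1 cdcec7
227 73706b 727069 716f68 676f60 56734c 4d783d 4a7b3a 4c7943 697d60 96998a bab7ac cec9bd dfdcd1 e4e0d7 e0ded2 dcdace d8d5cb d6d4cc d2d2ca cacac0
[(230, np.float64(318.0)), (250, np.float64(317.5)), (270, np.float64(318.0)), (290, np.float64(318.0))]
[(230, np.float64(321.1)), (250, np.float64(318.0)), (270, np.float64(317.5)), (290, np.float64(317.5))]
```

Request:
send_rows(
  travel=[
    [0, 0.1, 0],
    [0, 0, 0],
    [0, 0, 0],
    [0, 0, 0],
    [0, 0, 0],
    [0, 0, 0],
    [0, 0, 0],
    [0, 0, 0],
    [0, 0, 0],
    [0, 0, 0],
  ],
  angular=[
    [0, 0, 0],
    [0, 0, 0],
    [0, 0, 0],
    [0, 0, 0],
    [0, 0, 0],
    [0, 0, 0],
    [0, 0, 0],
    [0, 0, 0],
    [0, 0, 0],
    [0, 0, 0],
  ],
  fingers=[1, 1, 1, 1, 1, 1, 1, 1, 1, 1],
)

```text
clock: 13.4
tcp_pos: [0.6868, -0.2323, 0.0772]
tool_rot: [[1.0, 0.026, -0.001], [0.026, -1.0, 0.002], [-0.001, -0.002, -1.0]]
force: [-0.2, 6.4, 1.4]
opening: 0.0137
grip_force: 97.6
```

Run:
```python
from cell import bot,optics
from h import *
ax=np.array([.026,-1])
for n in('wrist','side'):snap(optics,n,n[0]+'10')
s=bot.state();print(s['clock'],s['tcp_pos'],s['force'],s['torque'],s['grip_force'])
for fn in('s10','w10'):
  c=load(fn);u,v=blobs(fn,(325,200,375,240) if fn[0]=='s' else (150,150,480,400))['red']
  d=np.array([atz(c,a,b,.055)[:2]@ax for a,b in zip(u,v)]);print(fn,np.round([d.min(),d.mean(),d.max()],4))
```

```text
13.5 [ 0.68680635 -0.23227878  0.07723812] [-1.04940712  6.36061735  1.00253424] [1.58100474 0.03045696 0.03874117] 97.60120511054993
s10 [0.2047 0.2078 0.2096]
w10 [0.2076 0.2106 0.2141]
```

```bash
python3 -c "
from cell import bot
print(bot.finish_job())"
```

```text
the job is handed in; nothing more can be done
None
```

I handed the job in at 13.5 s. The gripper still holds the brass pin upright through the loop, with the carriage pulled about 32 mm under 6.4 N. By image measurement the pointer is about 1 mm from my estimate of the green index's reading edge, which I could only place to about ±3 mm. I got no verdict back.

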